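Step the attenuator to its third notch

TASK

The red slide lever on the grey step attenuator stands in its off position at one end of the slot. Push it along with a fingertip, without gripping it and gently, one click at a time to the third notch (the wide green mark), letting it rest about a second in every notch; do not go past the third, and take the hand away with the lever resting there. Do not lift the attenuator or shove it along the bench, and leave the things round it alone.

Things in the scene. Friction and masses are not known exactly. Their poses are not given: they have to be found in the camera images.
- attenuator: step attenuator, a loose grey box of about 0.95 kg on rubber feet, 110 x 200 x 45 mm (x, y, z) with a flat black face plate on top at z = 46 mm; origin at the centre of its underside, z up, y along the slot in which the lever slides. The slot lies on the box's centre line (x = 0). Every notch has a white mark on both sides of the slot, the third a wider green one; all of them lie in the plane of the face plate. Two small brass sockets stand 12 mm out of the +x face.
- lever_tip (a point): centre of the top of the red lever, a flat upright tab 24 mm across the slot (x of the attenuator), 10 mm thick along the slot (y of the attenuator) and 29 mm high above the box's top; the space on the face plate behind and ahead of it is free.
- lever (a joint): travel of the lever along the attenuator's +y, m: 0 off (40 mm to the -y side of the box's centre, at the end stop), then notches at 0.016, 0.032, 0.048 (third, green), 0.064, 0.080 (end). Pushing it on takes up to 3 N at 4 mm past a notch, nothing at 8 mm; from there it jumps into the next notch by itself, ahead of the finger, and stays. At about 5 N the box would slide
- blue_driver: bystander: small screwdriver with a blue handle, 20 x 164 x 21 mm, lying; origin at the centre of its underside
- screw_dish: bystander: steel dish of small screws, 68 mm across, 18 mm high; origin at the centre of its underside
- test_board: bystander: green circuit board with a red and a black wire, 35 x 109 x 10 mm, lying flat; origin on its underside
- blue_tape: bystander: roll of blue tape lying flat, 71 x 68 x 24 mm; origin at the centre of its underside

How it is judged (in metres and radians):
On the way, in this order (a step that is already met when the one before it is completed fails the run):
1. the lever rests in the first notch (value of joint lever between 0.012 and 0.02 m and velocity of joint lever below 0.02 m/s), for 0.4 s.
2. the lever rests in the second notch (value of joint lever between 0.028 and 0.036 m and velocity of joint lever below 0.02 m/s), for 0.4 s.
3. the lever rests in the third notch (value of joint lever between 0.044 and 0.052 m and velocity of joint lever below 0.02 m/s), for 0.4 s.
At the end, for the whole second after the job is handed in: The lever rests in the third notch (0.048 m, within 3 mm), the hand is away, the attenuator stands at rest on the bench within 20 mm of where it was, and the four bystanders are within 12 mm of where they were (value of joint lever between 0.045 and 0.051 m and linear speed of attenuator below 0.01 m/s and distance of attenuator from where it was at the start of the episode below 0.02 m and height (world z) of attenuator below 0.004 m and distance of each of blue_driver, screw_dish, test_board, blue_tape from where it was at the start of the episode below 0.012 m); the robot touches nothing.
It fails at once if the lever goes past the third notch (more than 7 mm beyond it) (value of joint lever above 0.055 m).
It fails at once if the lever or attenuator is gripped, rammed or pressed hard (over 20 N from the fingers) (contact force between the fingers and attenuator above 20 N).
It fails at once if the attenuator is lifted (over 6 mm), tipped or shoved more than 20 mm (height (world z) of attenuator above 0.006 m or angle between attenuator's own z axis and vertical above 0.1 rad or distance of attenuator from where it was at the start of the episode above 0.02 m).
It fails at once if the screwdriver, the dish of screws, the circuit board or the roll of tape is disturbed (moved more than 12 mm) (distance of any of blue_driver, screw_dish, test_board, blue_tape from where it was at the start of the episode above 0.012 m).
It also fails if it takes over 51 s, if anything falls off the work surface, if the arm or the gripper's body presses on something with over 40 N, if the wrist force passes 120 N, or if a joint passes its speed limit or range.

ROBOT

A 6-joint arm with a two-finger parallel gripper is mounted at the origin on a cart in front of the work surface, level with it; the furniture and walls round the work are solid. World frame = base frame: x ahead of the robot, y to its left, z up, the work surface at z = 0. Lengths are in mm, angles in rad, forces in N, time in s.
With the tool pointing down it reaches from about 300 to 875 mm from the base axis. Payload 6.4 kg.
Tool frame: the origin (TCP) lies between the finger pads; the fingertips stand 17 mm ahead of it and the grasp point (between the pads) lies 2 mm behind it (tips_ahead is the z of the fingertips in the tool frame, in mm); z points along the fingers, y is the line along which they close (so a half turn about z gives the same grasp; the last joint's range is limited). The gripper opens to 88 mm and grips with 3 to 60 N. Pads are 18 mm wide; open, the fingers measure 123 mm over their backs; the gripper's body (75 mm by 187 mm) begins 45 mm behind the grasp point.
Start: joints at [1.015, 0.181, 1.607, -0, 1.354, -0.206], TCP at [197.047, 540.198, 255.714] pointing down, gripper open.
Joint ranges: [-2.99, 2.99], [-0.89, 2.07], [0.3, 2.58], [-1.14, 4.28], [0, 2.63], [-3.12, 3.12]. Speed limits (rad/s): [2.57, 2.57, 3.01, 3.14, 3.14, 3.14].

INTERFACE

Orientations are given as a unit quaternion [w, x, y, z].
In Python, from station import read_state, grab_frame, finish_job, tips_ahead gives the robot as it stands.
- The arm moves only by the shell command python3 -m creep 'ROWS'. ROWS is JSON, a list of rows, each a list of 7 numbers: the shift along the tool's x, y, z in cm, then the turn, a rotation vector about the tool's x, y, z in degrees, then the finger opening in cm, from 0 to 8.81. In form: [[dx, dy, dz, wx, wy, wz, grip], ...]. A call has exactly 10 rows; each row shifts and turns the commanded pose from where the row before left it, along the tool's axes as they then stand; what a row does not reach is not made up. A row lasts 1/8 s, in which the tool goes at most 62.5 mm and 10.7 degrees, less where a joint would pass 70% of its speed; a pose out of reach is approached as far as the arm can. A call with a gripper value outside its range is refused whole. The fingers move at their own pace and stop on an object; the grip force is fixed at half the most. Time passes only in rows, so rows that do not move let the fingers close, or fill a call up. It gives the time, the measured TCP pose, the force, the opening and the grip force at its end, in the units of the state.
- read_state(): the state, without advancing time (a new reading comes with each control period).
- grab_frame(name): name is "scene" or "top"; returns a dict with "img" (480x640x3 uint8, red, green, blue), "intrinsics" (3x3 intrinsics, pixels), "xyz" and "attitude" of the camera in the world. Camera axes: x right, y down, z forward; pixel columns grow to the right and rows downward; lengths in mm; the calibration is good to about 2 mm. A picture is of the moment at which its call begins. There is no depth.
- finish_job(): hands the job in; it is judged then, once.
The state is a dict: "time_s": time; "joints": joint angles; "qd": joint speeds; "effort": joint torques, N m; "tcp_pos": TCP position; "orientation": TCP orientation; "force": force on the tool from outside, world axes, zero at the start; "moment": the same for the moment, N m; "grip_width": finger opening in mm; "grasp_force": force on a finger pad.
Only numpy, scipy, OpenCV 4.12 (cv2) and the standard library are available. Lean on these libraries where they do the work, as an engineer would, in place of code of your own. Each camera call takes 0.05 s, during which the arm holds its last target. There are 200 camera calls.

## Working session

There is one attempt and no reset: what is moved stays moved. The work goes in short steps, Python scripts to look and compute and a shell command to move; the robot and the scene stay as the last step left them, time stands still between calls to the robot, and variables do not carry over. Pictures are saved under pics/ and viewed, at most 10 in all, crops included, and the job is handed in when it is done.

```bash
mkdir -p pics; cat > h.py <<'E'
import numpy as np, cv2
from scipy.spatial.transform import Rotation as R
from station import *
def cam(n):
    f=grab_frame(n); return f
def rot(f):
    a=np.array(f["attitude"],float)
    return a if a.shape==(3,3) else R.from_quat(a[[1,2,3,0]]).as_matrix()
def ray(f,u,v,z):
    d=rot(f)@np.linalg.inv(np.array(f["intrinsics"]))@[u,v,1]; o=np.array(f["xyz"]); return o+d*(z-o[2])/d[2]
E
python3 - <<'E'
from h import *
import pickle
for n in("scene","top"):
    f=cam(n); pickle.dump(f,open(n+".pkl","wb")); cv2.imwrite(f"pics/{n}1.png",f["img"][:,:,::-1]); print(n,f["xyz"],f["attitude"],f["intrinsics"])
print(read_state(), tips_ahead)
E
```

```text
scene [ 25.83301541 109.43118799 744.42702518] [ 0.20083292 -0.50896084  0.77595545 -0.31387599] [[483.70432503   0.         322.85116958]
 [  0.         483.70432503 239.61824807]
 [  0.           0.           1.        ]]
top [ 499.18132365 -133.68637934  920.01765433] [-0.03245486  0.71410995 -0.6984855   0.03334172] [[440.79625413   0.         311.15487623]
 [  0.         440.79625413 237.8289667 ]
 [  0.           0.           1.        ]]
{'time_s': 0.1, 'joints': array([ 1.01467670e+00,  1.81441274e-01,  1.60785029e+00, -2.19973010e-05,
        1.35381281e+00, -2.06315215e-01]), 'qd': array([-0.00026799, -0.0018802 , -0.00254414,  0.00087056, -0.00023412,
       -0.00139961]), 'effort': array([-2.63656311e-04, -4.34822059e+01, -3.42696190e+01,  7.04481429e-02,
        3.40908451e-02, -1.01486103e-05]), 'tcp_pos': array([196.82420203, 539.80179517, 254.94243801]), 'orientation': array([-2.71250237e-04,  1.74009449e-01,  9.84743693e-01, -7.05593972e-04]), 'force': array([-0.15816849,  0.62895068, -0.49259188]), 'moment': array([ 0.05560489, -0.04077144, -0.01893466]), 'grasp_force': 0.0, 'grip_width': 87.85847678286325} 17.0
```

View pics/top1.png

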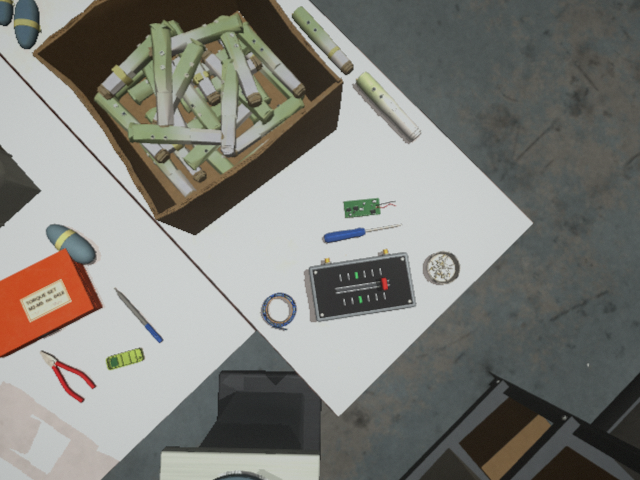

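View pics/scene1.png

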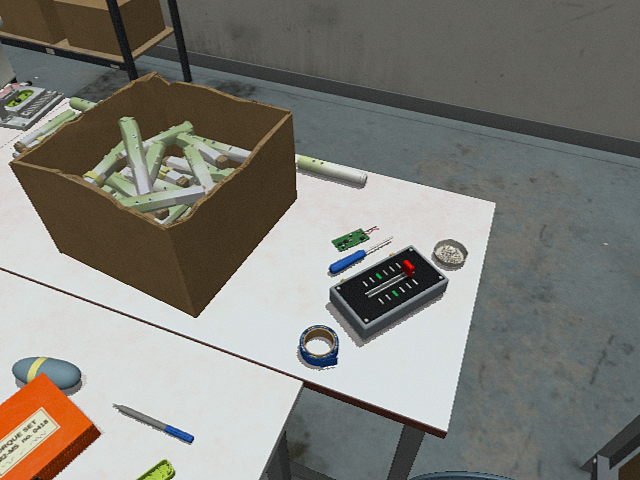

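The top view shows the attenuator at about (362,286), with the red lever at (386,285) on the slot's right end. The green marks are near (357,274) and (361,299), the driver at (350,236), the dish at (441,267) and the tape at (279,310). Next I'll enlarge both views.

```bash
python3 - <<'E'
from h import *
import pickle
f=pickle.load(open("top.pkl","rb"))["img"]; g=pickle.load(open("scene.pkl","rb"))["img"]
a=cv2.resize(f[235:335,295:425],None,fx=6,fy=6,interpolation=cv2.INTER_CUBIC)
cv2.imwrite("pics/c1.png",a[:,:,::-1])
b=cv2.resize(g[235:345,320:460],None,fx=5.4,fy=5.4,interpolation=cv2.INTER_CUBIC); cv2.imwrite("pics/c2.png",b[:,:,::-1])
E
```

```text
(no output)
```

View pics/c1.png

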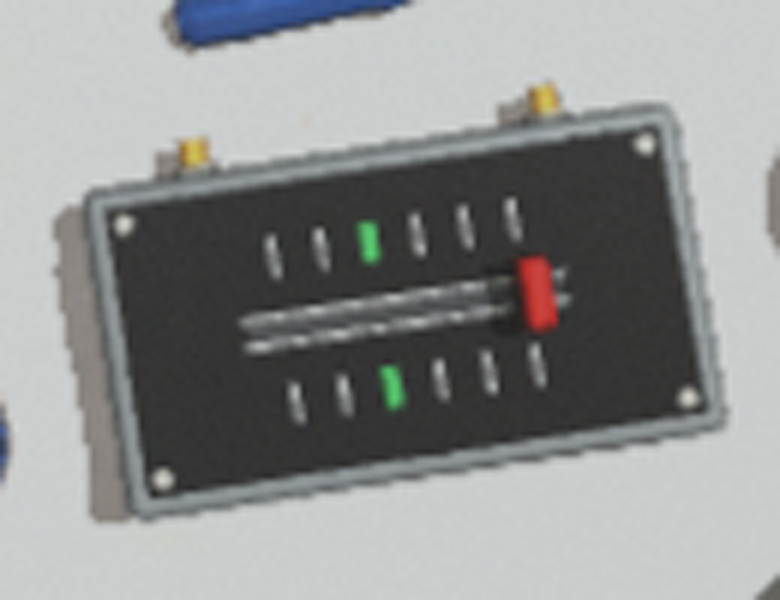

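View pics/c2.png

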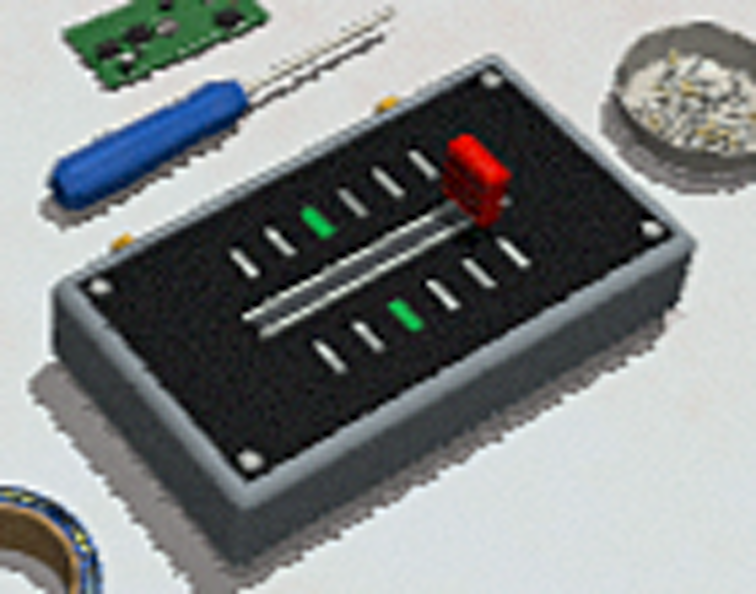

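```bash
python3 - <<'E'
from h import *
import pickle
T=pickle.load(open("top.pkl","rb")); S=pickle.load(open("scene.pkl","rb"))
t=lambda u,v,z:ray(T,295+(u+.5)/6-.5,235+(v+.5)/6-.5,z)[:2]
s=lambda u,v,z:ray(S,320+(u+.5)/5.4-.5,235+(v+.5)/5.4-.5,z)[:2]
for n,f,m in(("top",t,[(513,220),(538,367),(273,256),(297,403),(370,242),(393,387)]),("scene",s,[(424,163),(514,253),(244,263),(330,357),(318,222),(405,315)])):
    p=[f(u,v,46) for u,v in m]
    o=(p[0]+p[1])/2;e=(p[2]+p[3])/2;g=(p[4]+p[5])/2
    d=e-o; print(n,"off",o.round(1),"end",e.round(1),"g",g.round(1),"len",np.linalg.norm(d),"dir deg",np.degrees(np.arctan2(d[1],d[0])),"mid(box c)",((o+e)/2).round(1))
print("tip top",t(535,293,74),"corners",[f(u,v,45).round(1) for f,u,v in((t,88,193),(t,672,107),(t,722,422),(t,143,515))])
print("dish",ray(T,441,267,9),"driver tip",ray(T,402,224,8),ray(T,322,239,10))
s0=read_state();r=R.from_quat(s0["orientation"][[1,2,3,0]]);print(r.as_matrix().round(3))
E
```

```text
top off [ 493.5 -275.9] end [ 480. -197.] g [ 485.6 -228.7] len 80.04559391740115 dir deg 99.70762407864997 mid(box c) [ 486.7 -236.5]
scene off [ 494.8 -273.2] end [ 480.4 -194.2] g [ 486.1 -225.8] len 80.27444744516211 dir deg 100.35621305303832 mid(box c) [ 487.6 -233.7]
tip top [ 493.82254952 -274.41967124] corners [array([ 523.2, -131.4]), array([ 556. , -324.2]), array([ 452.9, -340.8]), array([ 418.7, -151.7])]
dish [ 529.72608446 -403.20812028    9.        ] driver tip [ 617.49242222 -322.63059779    8.        ] [ 582.20454345 -156.422625     10.        ]
[[-0.939  0.343 -0.001]
 [ 0.343  0.939 -0.001]
 [ 0.    -0.001 -1.   ]]
```

The marks fit: 80 mm between the end marks, with the green one at 48 mm. The lever is at about (494,-274.5), and the slot runs at 100°. I'll turn the tool so x lies along the slot, close the fingers, and start across.

```bash
python3 -m creep '[[0,0,0,0,0,10,0],[0,0,0,0,0,10,0],[0,0,0,0,0,10,0],[0,0,0,0,0,10,0],[0,0,0,0,0,10,0],[0,0,0,0,0,10,0],[-4.9,0.8,0,0,0,0,0],[-4.9,0.8,0,0,0,0,0],[-4.9,0.8,0,0,0,0,0],[-4.9,0.8,0,0,0,0,0]]'; python3 -m creep '[[-4.9,0.8,0,0,0,0,0],[-4.9,0.8,0,0,0,0,0],[-4.9,0.8,0,0,0,0,0],[-4.9,0.8,0,0,0,0,0],[-4.9,0.8,0,0,0,0,0],[-4.9,0.8,0,0,0,0,0],[-4.9,0.8,0,0,0,0,0],[-4.9,0.8,0,0,0,0,0],[-4.9,0.8,0,0,0,0,0],[0,0,0,0,0,0,0]]'
cat > w.py <<'E'
from h import *
import sys
s=read_state();M=R.from_quat(s["orientation"][[1,2,3,0]]).as_matrix()
d=np.array([-.174,.985]);L=np.array([494,-274.5])
p=s["tcp_pos"];e=p[:2]-L
print("t",s["time_s"],"tcp",p.round(1),"along slot from lever off",(e@d).round(1),"across",(e@[d[1],-d[0]]).round(1),"yaw",np.degrees(np.arctan2(M[1,0],M[0,0])).round(1),"tilt",M[:,2].round(3),"F",s["force"].round(2),"Fslot",(s["force"][:2]@d).round(2))
E
python3 w.py
```

```text
time_s: 1.35
tcp_pos: [262.5, 351.1, 255.4]
orientation: [0.0, 0.643, 0.766, -0.0]
force: [1.1, -0.7, -0.2]
grip_width: 0.6
grasp_force: 0.0
time_s: 2.6
tcp_pos: [410.0, -71.8, 255.5]
orientation: [-0.0, 0.645, 0.764, -0.0]
force: [-0.0, 1.6, -0.4]
grip_width: 0.6
grasp_force: 0.0
t 2.6 tcp [410.  -71.8 255.5] along slot from lever off 214.3 across -47.5 yaw 99.7 tilt [-0.001 -0.    -1.   ] F [-0.    1.65 -0.43] Fslot 1.62
```

```bash
python3 -m creep '[[-4.9,0.95,0,0,0,0,0],[-4.9,0.95,0,0,0,0,0],[-4.9,0.95,0,0,0,0,0],[-4.9,0.95,0,0,0,0,0],[-4.9,0.95,0,0,0,0,0],[0,0,3.6,0,0,0,0],[0,0,3.6,0,0,0,0],[0,0,3.6,0,0,0,0],[0,0,3.6,0,0,0,0],[0,0,0,0,0,0,0]]'
python3 w.py; python3 - <<'E'
from h import *
f=cam("scene")["img"][150:350,270:500]
g=cam("top")["img"][200:345,280:460]
a=cv2.resize(f,None,fx=3,fy=3,interpolation=cv2.INTER_CUBIC)[:480,:400*1+290]
cv2.imwrite("pics/c3.png",a[:,:,::-1])
E
```

```text
time_s: 3.85
tcp_pos: [497.0, -299.3, 108.6]
orientation: [-0.004, 0.643, 0.766, 0.0]
force: [0.6, 0.5, 0.8]
grip_width: 0.3
grasp_force: 0.0
t 3.85 tcp [ 497.  -299.3  108.6] along slot from lever off -24.9 across -1.3 yaw 100.0 tilt [-0.005  0.005 -1.   ] F [0.58 0.48 0.81] Fslot 0.37
```

View pics/c3.png

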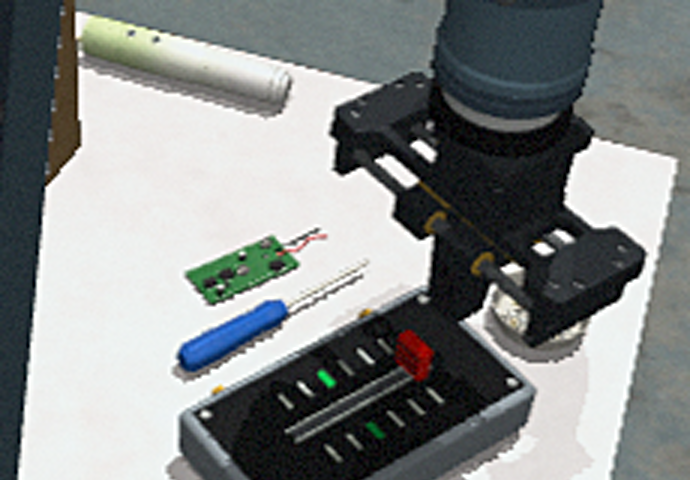

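The scene view shows the closed fingers just behind the lever (about (412,355) in the crop) and above the plate, with nothing touched. I'll back off 5 mm and descend so the tips are at z≈57.

```bash
python3 -m creep '[[-0.4,0.1,0,0,0,0,0],[0,0,0.6,0,0,0,0],[0,0,0.6,0,0,0,0],[0,0,0.6,0,0,0,0],[0,0,0.6,0,0,0,0],[0,0,0.6,0,0,0,0],[0,0,0.5,0,0,0,0],[0,0,0,0,0,0,0],[0,0,0,0,0,0,0],[0,0,0,0,0,0,0]]'
python3 w.py
```

```text
time_s: 5.2
tcp_pos: [500.6, -306.2, 77.0]
orientation: [0.0, 0.643, 0.766, -0.0]
force: [-0.1, -0.3, -0.0]
grip_width: 0.8
grasp_force: 0.0
t 5.2 tcp [ 500.6 -306.2   77. ] along slot from lever off -32.4 across 1.0 yaw 100.0 tilt [ 0. -0. -1.] F [-0.14 -0.3  -0.  ] Fslot -0.27
```

```bash
python3 -m creep '[[0.4,0,0.1,0,0,0,0],[0.4,0,0.1,0,0,0,0],[0.4,0,0,0,0,0,0],[0.1,0,0,0,0,0,0],[0.1,0,0,0,0,0,0],[0.1,0,0,0,0,0,0],[0.1,0,0,0,0,0,0],[0.1,0,0,0,0,0,0],[0,0,0,0,0,0,0],[0,0,0,0,0,0,0]]'
python3 w.py
python3 - <<'E'
from h import *
a=cv2.resize(cam("scene")["img"][235:345,320:460],None,fx=5,fy=5,interpolation=cv2.INTER_CUBIC)
cv2.imwrite("pics/c4.png",a[:,:,::-1])
E
```

```text
time_s: 6.45
tcp_pos: [497.5, -289.4, 74.7]
orientation: [0.0, 0.643, 0.766, -0.0]
force: [-0.1, 0.2, 0.8]
grip_width: 0.5
grasp_force: 0.2
t 6.45 tcp [ 497.5 -289.4   74.7] along slot from lever off -15.3 across 0.9 yaw 100.0 tilt [-0. -0. -1.] F [-0.13  0.21  0.78] Fslot 0.23
```

View pics/c4.png

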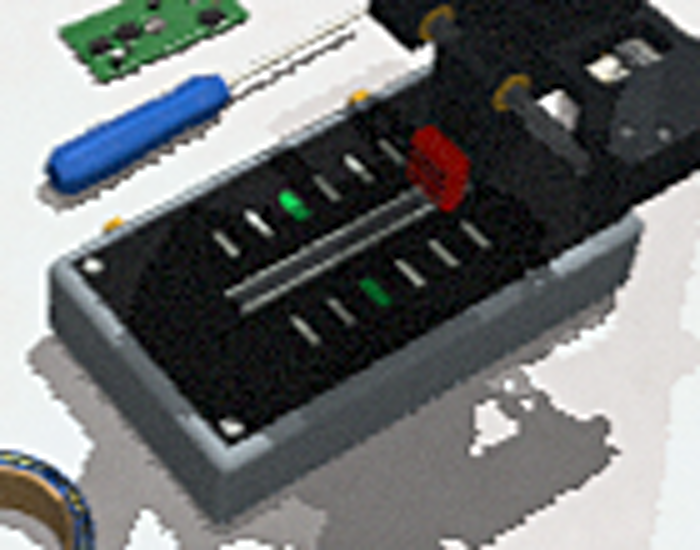

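The finger is nearly at the lever, which is still at off (red at about (438,167) in the crop). From here I'll track the red centroid in code while pushing slowly.

```bash
cat >> w.py <<'E'
def red(f):
    a=f["img"].astype(int);m=(a[...,0]>60)&(a[...,0]>2*a[...,1])&(a[...,0]>2*a[...,2]);m[:225]=0;m[300:]=0;m[:,:340]=0;m[:,440:]=0
    v,u=np.nonzero(m); return ray(f,u.mean(),v.mean(),62)[:2]@d,len(u)
import pickle
r0,n0=red(pickle.load(open("scene.pkl","rb")));r,n=red(cam("scene"));print("lever travel",round(r-r0,1),n0,n)
E
python3 -m creep '[[0.1,0,0,0,0,0,0],[0.1,0,0,0,0,0,0],[0.1,0,0,0,0,0,0],[0.1,0,0,0,0,0,0],[0.1,0,0,0,0,0,0],[0.1,0,0,0,0,0,0],[0.1,0,0,0,0,0,0],[0,0,0,0,0,0,0],[0,0,0,0,0,0,0],[0,0,0,0,0,0,0]]'
python3 w.py
```

```text
time_s: 7.75
tcp_pos: [496.3, -282.3, 74.7]
orientation: [-0.0, 0.643, 0.766, 0.0]
force: [0.5, -0.0, -0.2]
grip_width: 0.8
grasp_force: 0.0
t 7.75 tcp [ 496.3 -282.3   74.7] along slot from lever off -8.1 across 0.9 yaw 100.0 tilt [-0.  0. -1.] F [ 0.5  -0.02 -0.23] Fslot -0.11
lever travel 16.3 117 126
```

The lever clicked into notch 1 (16.3 mm measured). I'll rest there, then close the gap and push on to notch 2.

```bash
python3 -m creep '[[0,0,0,0,0,0,0],[0,0,0,0,0,0,0],[0,0,0,0,0,0,0],[0,0,0,0,0,0,0],[0,0,0,0,0,0,0],[0,0,0,0,0,0,0],[0.1,0,0,0,0,0,0],[0.1,0,0,0,0,0,0],[0.1,0,0,0,0,0,0],[0.1,0,0,0,0,0,0]]'
python3 w.py
python3 -m creep '[[0.1,0,0,0,0,0,0],[0.1,0,0,0,0,0,0],[0.1,0,0,0,0,0,0],[0.1,0,0,0,0,0,0],[0.1,0,0,0,0,0,0],[0.1,0,0,0,0,0,0],[0.1,0,0,0,0,0,0],[0.1,0,0,0,0,0,0],[0.1,0,0,0,0,0,0],[0,0,0,0,0,0,0]]'
python3 w.py
```

```text
time_s: 9.05
tcp_pos: [495.6, -278.4, 74.7]
orientation: [0.0, 0.643, 0.766, -0.0]
force: [-0.5, -0.4, -0.5]
grip_width: 0.4
grasp_force: 0.0
t 9.05 tcp [ 495.6 -278.4   74.7] along slot from lever off -4.2 across 0.9 yaw 100.0 tilt [ 0. -0. -1.] F [-0.53 -0.45 -0.5 ] Fslot -0.35
lever travel 16.2 117 129
time_s: 10.35
tcp_pos: [494.1, -269.7, 74.8]
orientation: [0.0, 0.643, 0.766, -0.0]
force: [0.1, -2.6, -1.8]
grip_width: 0.9
grasp_force: 1.4
t 10.35 tcp [ 494.1 -269.7   74.8] along slot from lever off 4.7 across 0.9 yaw 100.0 tilt [ 0. -0. -1.] F [ 0.11 -2.63 -1.81] Fslot -2.61
lever travel 20.9 117 133
```

```bash
python3 -m creep '[[0.1,0,0,0,0,0,0],[0.1,0,0,0,0,0,0],[0.1,0,0,0,0,0,0],[0.1,0,0,0,0,0,0],[0,0,0,0,0,0,0],[0,0,0,0,0,0,0],[0,0,0,0,0,0,0],[0,0,0,0,0,0,0],[0,0,0,0,0,0,0],[0,0,0,0,0,0,0]]'
python3 w.py
```

```text
time_s: 11.65
tcp_pos: [493.4, -265.7, 74.7]
orientation: [-0.0, 0.643, 0.766, -0.0]
force: [0.3, 0.1, 0.6]
grip_width: 0.0
grasp_force: 0.0
t 11.65 tcp [ 493.4 -265.7   74.7] along slot from lever off 8.8 across 0.9 yaw 100.0 tilt [-0.  0. -1.] F [0.32 0.1  0.64] Fslot 0.04
lever travel 32.0 117 120
```

The lever is in notch 2 (32.0 mm). I'll rest, then push to notch 3, where it should let go at about 24.5 along the slot.

```bash
python3 -m creep '[[0,0,0,0,0,0,0],[0,0,0,0,0,0,0],[0,0,0,0,0,0,0],[0,0,0,0,0,0,0],[0.1,0,0,0,0,0,0],[0.1,0,0,0,0,0,0],[0.1,0,0,0,0,0,0],[0.1,0,0,0,0,0,0],[0.1,0,0,0,0,0,0],[0.1,0,0,0,0,0,0]]'
python3 -m creep '[[0.1,0,0,0,0,0,0],[0.1,0,0,0,0,0,0],[0.1,0,0,0,0,0,0],[0.1,0,0,0,0,0,0],[0.1,0,0,0,0,0,0],[0.1,0,0,0,0,0,0],[0.1,0,0,0,0,0,0],[0,0,0,0,0,0,0],[0,0,0,0,0,0,0],[0,0,0,0,0,0,0]]'
python3 w.py
```

```text
time_s: 12.95
tcp_pos: [492.3, -259.7, 74.7]
orientation: [-0.0, 0.643, 0.766, -0.0]
force: [-0.1, 0.1, -0.4]
grip_width: 0.4
grasp_force: 0.0
time_s: 14.2
tcp_pos: [491.1, -252.8, 74.7]
orientation: [-0.0, 0.643, 0.766, 0.0]
force: [0.8, -1.6, -0.3]
grip_width: 0.8
grasp_force: 0.8
t 14.2 tcp [ 491.1 -252.8   74.7] along slot from lever off 21.9 across 0.9 yaw 100.0 tilt [-0.  0. -1.] F [ 0.83 -1.56 -0.34] Fslot -1.68
lever travel 37.5 117 121
```

```bash
python3 -m creep '[[0.1,0,0,0,0,0,0],[0.1,0,0,0,0,0,0],[0.1,0,0,0,0,0,0],[0,0,0,0,0,0,0],[0,0,0,0,0,0,0],[0,0,0,0,0,0,0],[0,0,0,0,0,0,0],[0,0,0,0,0,0,0],[0,0,0,0,0,0,0],[0,0,0,0,0,0,0]]'
python3 w.py
```

```text
time_s: 15.5
tcp_pos: [490.6, -249.9, 74.7]
orientation: [-0.0, 0.643, 0.766, 0.0]
force: [0.0, 0.1, -0.4]
grip_width: 0.1
grasp_force: 0.0
t 15.5 tcp [ 490.6 -249.9   74.7] along slot from lever off 24.8 across 0.9 yaw 100.0 tilt [-0.  0. -1.] F [ 0.05  0.1  -0.36] Fslot 0.09
lever travel 47.8 117 128
```

The lever is in notch 3 (47.8 mm). I'll back away and lift clear.

```bash
python3 -m creep '[[0,0,0,0,0,0,0],[0,0,0,0,0,0,0],[-0.5,0,0,0,0,0,0],[-0.5,0,0,0,0,0,0],[-0.5,0,0,0,0,0,0],[0,0,-1,0,0,0,0],[0,0,-2,0,0,0,0],[0,0,-3,0,0,0,0],[0,0,-4,0,0,0,0],[0,0,-4,0,0,0,0]]'
python3 -m creep '[[0,0,-2,0,0,0,0],[0,0,0,0,0,0,0],[0,0,0,0,0,0,0],[0,0,0,0,0,0,0],[0,0,0,0,0,0,0],[0,0,0,0,0,0,0],[0,0,0,0,0,0,0],[0,0,0,0,0,0,0],[0,0,0,0,0,0,0],[0,0,0,0,0,0,0]]'
python3 w.py; python3 - <<'E'
from h import *
a=cv2.resize(cam("scene")["img"][215:375,290:480],None,fx=3.6,fy=3.6,interpolation=cv2.INTER_CUBIC)
cv2.imwrite("pics/c5.png",a[:,:,::-1])
E
```

```text
time_s: 16.8
tcp_pos: [493.1, -264.6, 216.6]
orientation: [0.0, 0.643, 0.766, 0.0]
force: [0.3, -1.0, -0.1]
grip_width: 0.7
grasp_force: 0.0
time_s: 18.05
tcp_pos: [493.2, -264.7, 234.7]
orientation: [0.0, 0.643, 0.766, 0.0]
force: [0.9, 0.0, 0.0]
grip_width: 0.5
grasp_force: 0.0
t 18.05 tcp [ 493.2 -264.7  234.7] along slot from lever off 9.8 across 0.9 yaw 100.0 tilt [ 0. -0. -1.] F [0.87 0.03 0.03] Fslot -0.12
lever travel 48.2 117 121
```

View pics/c5.png

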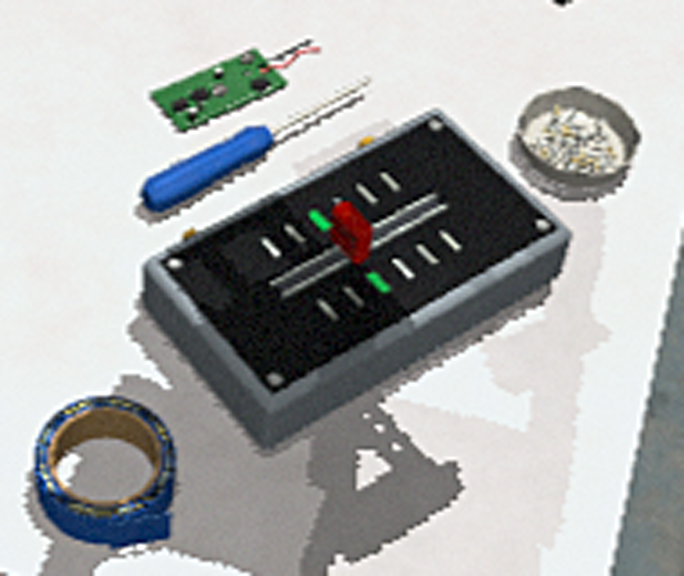

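The lever (350,235) stands between the green marks at (320,220) and (377,282). The box and the things round it look undisturbed, and the hand is clear.

```bash
python3 -c "from station import finish_job; print(finish_job())"
```

```text
the job is handed in; nothing more can be done
None
```

The lever was pushed one click at a time to the third (green) notch, measured at 48 mm of travel, the hand is clear, nothing else appears to have moved, and the job is handed in (no verdict was returned).

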